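Free the slide carrier and nest the tray set

TASK

Nest the three-piece slide staining set, each piece sitting flat and upright inside the next: the deep metal dish into the shallow metal tray, and the slide carrier into the deep dish. The carrier is locked in the grey dock: swing the dock's hold-down bar up and over, at least to upright, leave it open, and slide the carrier level out of the mouth by its handle before lifting it. Keep the carrier upright, and leave everything else on the bench where it is.

Things in the scene. Friction and masses are not known exactly. Their poses are not given: they have to be found in the camera images.
- tray: The shallow metal tray, the largest of the three containers: outside 118 mm (its x) by 98 mm (its y), 20 mm high, walls and floor 3 mm thick, open on top. Origin: centre of its underside, on the bench. It does not move on the bench.
- dish_mid (a point): Centre, half-way up, of the deep metal dish, the middle-sized container: outside 86 mm (its x) by 64 mm (its y), 45 mm high, walls and floor 3 mm thick, open on top, empty, loose, 0.11 to 0.23 kg. Starts upright on the bench. Can be gripped across its 64 mm width.
- carrier_mid (a point): Slide carrier, smallest container: white base flange 66 (x) x 46 (y) x 5 mm, open box 62 x 34 mm on it, walls up to 28 mm, and in the middle an upright grey plate handle 20 mm along x, 10 mm thick along y, rising to 75 mm above the underside. The point is the centre, 37.5 mm above the underside and below the handle top. 0.07 to 0.14 kg. Starts in the dock, its axes along the dock's.
- dock: Fixed grey dock that holds the carrier. Origin: centre of the carrier's place, at bench level; z up. Base plate 126 x 108 mm (x -50 to +76), 10 mm thick; the carrier stands on it, 10 mm above the bench. Its mouth faces its -x, a stop closes +x. Two hinge posts 50 mm high at x = +60, y = +-46 mm.
- bar (a joint): Angle of the dock's hinged hold-down bar, a ladder-like steel rod frame 80 mm wide. 0 = down, level over the carrier, a cross-piece just in front of the carrier's handle blocking it; grows as it swings up and over toward the dock's +x; 1.57 = upright, stop at 2.1 rad. Stiff hinge (0.09 Nm): it stays where it is left.
- bar_grip (a point): Middle of the bar's free end rod: round, 10 mm thick, 72 mm long, parallel to the dock's y, 130 mm from the hinge line. With the bar down it is 70 mm to the dock's -x from its origin, 44 mm above the bench. The 10 mm cross-piece is 38 mm nearer the hinge (28 mm free between them). Moves with the bar.
- rail_mouth (a point): Mouth end of the two guide rails, midway between them, on the dock's base plate (14 mm to the dock's -x from its origin). The rails are 48 mm long and 22 mm high over the bench, their lips over the carrier's flange leave 2.5 mm of play sideways and 2 mm upward: the carrier can be lifted only after sliding 48 mm or more along the dock's -x.
- bar_hinge (a point): Middle of the bar's hinge line, which runs along the dock's y: 60 mm to the dock's +x from its origin, 44 mm above the bench.
- slide_box: A bystander, to be left where it is: closed green slide box, 30 x 85 x 34 mm. Origin: centre of its underside.
- flat_case: A bystander, to be left where it is: flat white case, 55 x 85 x 18 mm. Origin: centre of its underside.
- cold_block: A bystander, to be left where it is: pale metal cold block, 45 x 65 x 25 mm. Origin: centre of its underside.
- mouse: A bystander, to be left where it is: black computer mouse, 89 x 48 x 32 mm. Origin: centre of its underside.
Mind the look-alikes: they are no part of the job. What is shaped like the part that bears carrier_mid but red is not meant.

How it is judged (in metres and radians):
On the way, in this order (a step that is already met when the one before it is completed fails the run):
1. the hold-down bar is swung up to about upright or beyond while the carrier is still in its place in the dock (value of joint bar above 1.35 rad and distance between carrier_mid and dock below 0.055 m), for 0.2 s.
2. the carrier has slid level out of the mouth, 48 mm or more from its place, with the bar open (value of joint bar above 1.35 rad and x of carrier_mid in the frame of dock between -0.14 and -0.046 m and z of carrier_mid in the frame of dock below 0.062 m and y of carrier_mid in the frame of dock between -0.04 and 0.04 m).
At the end, for the whole second after the job is handed in: The dish stands flat on the tray's floor inside its walls (within 4.5 mm of height, 30 mm of the centre, tilt under 0.08 rad); the carrier stands flat on the dish's floor inside it (within 4.5 mm of height, 15 mm of the centre, tilt under 0.08 rad); the bar is left open (over 1.35 rad) (horizontal distance between dish_mid and tray below 0.03 m and z of dish_mid in the frame of tray below 0.03 m and angle between each of dish_mid, carrier_mid's own z axis and vertical below 0.08 rad and horizontal distance between carrier_mid and dish_mid below 0.015 m and z of carrier_mid in the frame of dish_mid between 0.01 and 0.0225 m and value of joint bar above 1.35 rad); the robot touches nothing.
It fails at once if the carrier is tipped by more than 0.5 rad (angle between carrier_mid's own z axis and vertical above 0.5 rad).
It fails at once if a bystander is moved by more than 20 mm (distance of any of slide_box, flat_case, cold_block, mouse from where it was at the start of the episode above 0.02 m).
It also fails if it takes over 67 s, if anything falls off the work surface, if the arm or the gripper's body presses on something with over 40 N, if the wrist force passes 120 N, or if a joint passes its speed limit or range.

ROBOT

A 7-joint arm with a two-finger parallel gripper is mounted at the origin on a cart in front of the work surface, level with it; the furniture and walls round the work are solid. World frame = base frame: x ahead of the robot, y to its left, z up, the work surface at z = 0. Lengths are in mm, angles in rad, forces in N, time in s.
With the tool pointing down it reaches from about 400 to 850 mm from the base axis. Payload 10.4 kg.
Tool frame: the origin (TCP) lies midway between the tips of the shut fingers; the grasp point (between the pads) lies 19 mm behind it (r.grasp_offset is the distance from the TCP to the grasp point, in mm); z points along the fingers, y is the direction in which the jaws open and shut (so a half turn about z gives the same grasp; the last joint's range is limited). The gripper opens to 87 mm and grips with 3 to 60 N. Pads are 19 mm wide; open, the fingers measure 117 mm over their backs; the gripper's body (75 mm by 190 mm) begins 51 mm behind the grasp point.
Start: joints at [-1.279, 0.332, -0.065, 1.46, 0.022, 1.35, -0.088], TCP at [193.504, 594.316, 188.476] pointing down, gripper open.
Joint ranges: [-2.6, 2.6], [-0.5, 2.12], [-1.47, 1.34], [0.16, 2.42], [-1.27, 4.41], [0.06, 2.06], [-2.6, 2.6]. Speed limits (rad/s): [2.22, 2.22, 2.79, 2.79, 3.14, 3.14, 3.14].

INTERFACE

Orientations are given as a rotation vector (axis times angle).
In Python, from workcell import r gives the robot as it stands.
- The arm moves only by the shell command python3 -m creep 'ROWS' [FORCE]. ROWS is JSON, a list of rows, each an object of numbers: "grip": the opening, from -1 (shut) to 1 (fully open); "dx", "dy", "dz": the shift along the tool's x, y, z in m; "spin": the turn about the tool's z in degrees. A call has exactly 10 rows; each row shifts and turns the commanded pose from where the row before left it, along the tool's axes as they then stand; what a row does not reach is not made up. A row lasts 1/10 s, in which the tool goes at most 50 mm and 8.59 degrees, less where a joint would pass 70% of its speed; a pose out of reach is approached as far as the arm can. A call with a gripper value outside its range is refused whole. The fingers move at their own pace and stop on an object; FORCE is the grip in N (left out, the last holds). Time passes only in rows, so rows that do not move let the fingers close, or fill a call up. It gives the time, the measured TCP pose, the force and the opening at its end, in the units of the state.
- r.get_obs(): the state, without advancing time (a new reading comes with each control period).
- r.grab_frame(name): name is "scene" or "top" or "wrist"; returns a dict with "color" (384x512x3 uint8, red, green, blue), "range_z" (384x512 float32, mm along the optical axis (not along the pixel's ray), 0 where there is no reading), "fx", "fy", "cx", "cy" (pixels), "origin" and "rotation" of the camera in the world; the wrist camera has in their place "mount" (4x4, takes a point from camera to tool coordinates, whose origin is the TCP and whose axes are the flange's). Camera axes: x right, y down, z forward; pixel columns grow to the right and rows downward; lengths in mm; the calibration is good to about 2 mm. The wrist camera is an equidistant fisheye: a pixel r from the principal point sees the ray r / f radians off the axis. A picture is of the moment at which its call begins: read the wrist's pose just before it.
- r.close_job(): hands the job in, once; it reports no verdict.
Trained networks look in the newest picture that a camera, given by its name, has taken for a name from the list of things; names that differ only in an ending like _2 or _b are one class to them, and where a whole thing is asked for, a point or a joint stands for the part that bears it (a point fixed in the world has none). Each returns a list of dicts, best first, with "confidence" (0 to 1); they miss things now and then, are a little off and sometimes report something else, mostly with a low value. They report only what shows in the picture. A call takes as long as a camera call. They do not tell look-alikes from the thing itself.
- r.cut_out(thing, camera): "pixels" (384x512 bool, what is visible of it) and "extent" ([centre column, centre row, width, height] in pixels, round what is visible of it).
The state is a dict: "t": time; "joint_pos": joint angles; "qd": joint speeds; "effort": joint torques, N m; "position": TCP position; "ee_rot": TCP orientation; "contact_force": force on the tool from outside, world axes, zero at the start; "ft_torque": the same for the moment, N m; "finger_gap": opening from 0.0 (shut) to 1.0 (fully open).
Only numpy, scipy, OpenCV 4.12 (cv2) and the standard library are available. Lean on these libraries where they do the work, as an engineer would, in place of code of your own. Each camera call takes 0.05 s, during which the arm holds its last target.

## Working session

There is one attempt and no reset: what is moved stays moved. The work goes in short steps, Python scripts to look and compute and a shell command to move; the robot and the scene stay as the last step left them, time stands still between calls to the robot, and variables do not carry over. Pictures are saved under pics/ and viewed, and the job is handed in when it is done.

```bash
ls; mkdir -p pics
cat > h.py <<'E'
import numpy as np, cv2
from workcell import r
from scipy.spatial.transform import Rotation as R
def pts(f,mask=None):
    z=f["range_z"]; m=z>0
    if mask is not None: m&=mask
    v,u=np.nonzero(m); d=z[v,u]
    p=np.stack([(u-f["cx"])/f["fx"]*d,(v-f["cy"])/f["fy"]*d,d],1)
    return p@np.array(f["rotation"]).T+np.array(f["origin"]),u,v
def save(f,n,s=1.5):
    cv2.imwrite("pics/"+n,cv2.resize(f["color"][...,::-1],None,fx=s,fy=s,interpolation=cv2.INTER_CUBIC))
E
python3 - <<'E'
from h import *
for c in("scene","top","wrist"):
    f=r.grab_frame(c); save(f,c+"0.png")
    if c!="wrist": print(c,f["origin"],f["rotation"])
o=r.get_obs();print(o)
for c in ("top","scene"):
  f=r.grab_frame(c)
  for n in ["tray","dish_mid","carrier_mid","dock","bar","slide_box","flat_case","cold_block","mouse"]:
    for d in r.cut_out(n,c):
        p,_,_=pts(f,d["pixels"])
        print(c,n,round(d["confidence"],2),np.round(d["extent"]),np.round(np.median(p,0)) if len(p) else None, np.round(p.max(0)) if len(p) else None)
E
```

```text
pics
scene [117.65684142 470.05945548 562.4202868 ] [-0.72066079  2.45234993 -1.29561039]
top [ 396.81168253 -152.92753696  897.99691126] [-2.13278179  2.16231701 -0.19076588]
{'t': 0.15, 'joint_pos': array([-1.27858395,  0.33269395, -0.06469248,  1.46073236,  0.02164323,
        1.34988699, -0.08851021]), 'qd': array([ 6.60364413e-05, -7.12147379e-04, -1.86242157e-03, -3.18383725e-03,
       -3.38606820e-04,  5.02019012e-05,  7.05363055e-04]), 'effort': array([ 6.54145879e-04, -6.23635554e+01,  2.47068121e-02, -3.90138209e+01,
       -6.13499503e-02,  3.72280239e-02,  9.97659504e-05]), 'position': array([193.44712749, 593.97788835, 187.86482818]), 'ee_rot': array([-4.92441528e-01, -3.10268346e+00,  1.60513479e-03]), 'contact_force': array([ 0.46502009, -0.32348015,  0.12838504]), 'ft_torque': array([-0.01749859,  0.00247472,  0.06308357]), 'finger_gap': 1.003309102076299}Traceback (most recent call last):
  File "<stdin>", line 10, in <module>
  File "h.py", line 9, in pts
    return p@np.array(f["rotation"]).T+np.array(f["origin"]),u,v
           ~~~~~~~~~~~~~~~~~~~~~~~~~~~^~~~~~~~~~~~~~~~~~~~~~
ValueError: operands could not be broadcast together with shapes (2115,) (3,)
```

Rotation is a rotation vector.

```bash
sed -i 's/np.array(f\["rotation"\]).T/R.from_rotvec(f["rotation"]).as_matrix().T/' h.py
python3 - <<'E'
from h import *
for c in ("top","scene"):
  f=r.grab_frame(c)
  for n in ["tray","dish_mid","carrier_mid","dock","bar","slide_box","flat_case","cold_block","mouse"]:
    for d in r.cut_out(n,c):
        p,_,_=pts(f,d["pixels"])
        print(c,n,round(d["confidence"],2),np.round(d["extent"]),np.round(np.median(p,0)) if len(p) else None, np.round(p.max(0)) if len(p) else None)
E
```

```text
top tray 0.88 [259. 193.  51.  44.] [ 537. -171.    4.] [ 590. -106.   27.]
top dish_mid 0.84 [182. 184.  34.  40.] [562.  18.   6.] [614.  58.  51.]
top carrier_mid 0.86 [318. 153.  18.  29.] [ 627. -307.   20.] [ 674. -285.   78.]
top carrier_mid 0.83 [334. 208.  27.  19.] [ 497. -334.   32.] [ 519. -309.   90.]
top dock 0.68 [332. 209.  67.  47.] [ 497. -338.   21.] [ 561. -257.   54.]
top bar 0.58 [328. 206.  62.  42.] [ 500. -308.   48.] [ 552. -257.   54.]
top slide_box 0.75 [263. 269.  13.  40.] [ 362. -174.   35.] [ 407. -158.   40.]
top flat_case 0.97 [321. 269.  31.  36.] [ 355. -303.   19.] [ 401. -270.   24.]
top mouse 0.58 [159. 138.  24.  39.] [671.  68.  27.] [718. 103.  35.]
scene tray 0.56 [249. 208.  54.  42.] [ 537. -174.    3.] [ 588. -107.   23.]
scene dish_mid 0.69 [193. 244.  46.  44.] [562.  11.  22.] [648.  53.  45.]
scene dish_mid 0.41 [289. 182.  53.  38.] [ 474. -314.   13.] [ 573. -255.   49.]
scene carrier_mid 0.75 [287. 176.  26.  29.] [ 498. -327.   36.] [ 542. -264.   85.]
scene carrier_mid 0.69 [242. 168.  28.  30.] [ 629. -303.   20.] [ 690. -282.   74.]
scene dock 0.82 [292. 178.  58.  42.] [ 474. -316.   17.] [ 572. -255.   49.]
scene bar 0.88 [287. 175.  45.  29.] [ 498. -300.   45.] [ 583. -255.   49.]
scene slide_box 0.62 [308. 227.  36.  28.] [ 362. -160.   28.] [ 405. -156.   36.]
scene flat_case 0.84 [331. 206.  36.  30.] [ 351. -294.   16.] [ 400. -265.   19.]
scene cold_block 0.69 [208. 192.  27.  16.] [ 667. -177.   22.] [ 697. -152.   26.]
scene mouse 0.95 [139. 243.  30.  21.] [662.  82.  21.] [732.  98.  30.]
```

View pics/scene0.png

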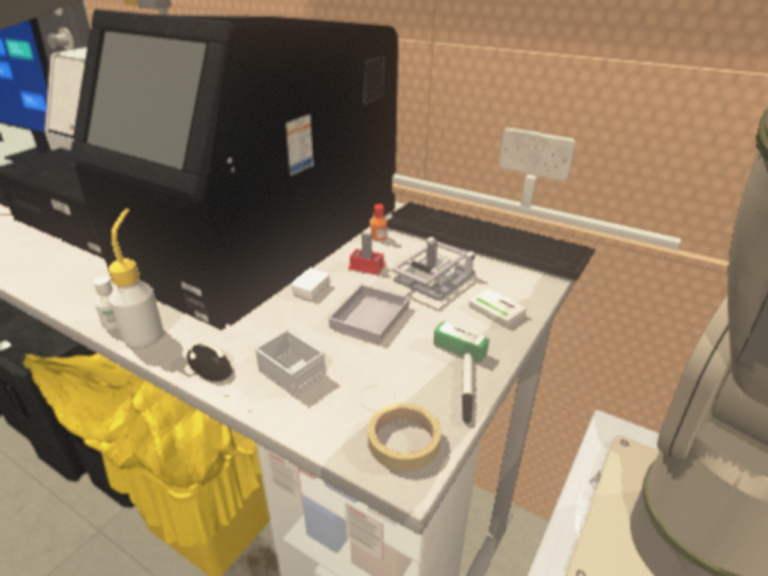

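View pics/top0.png

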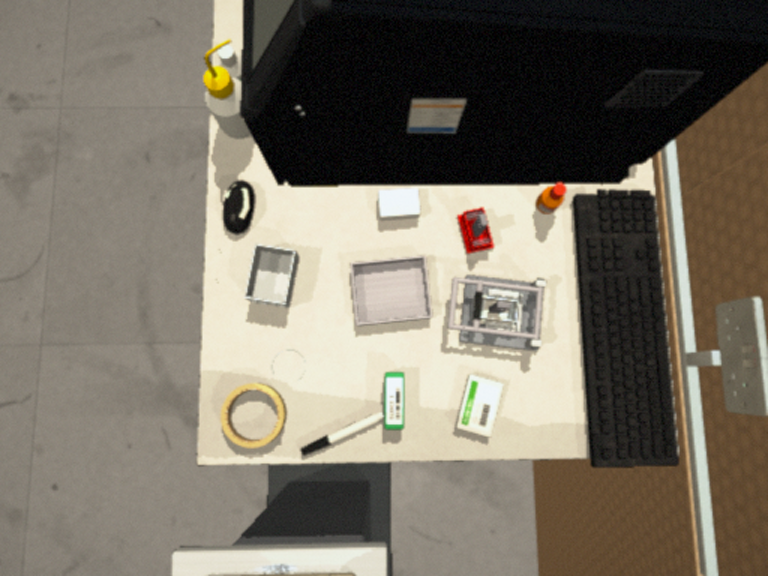

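View pics/wrist0.png

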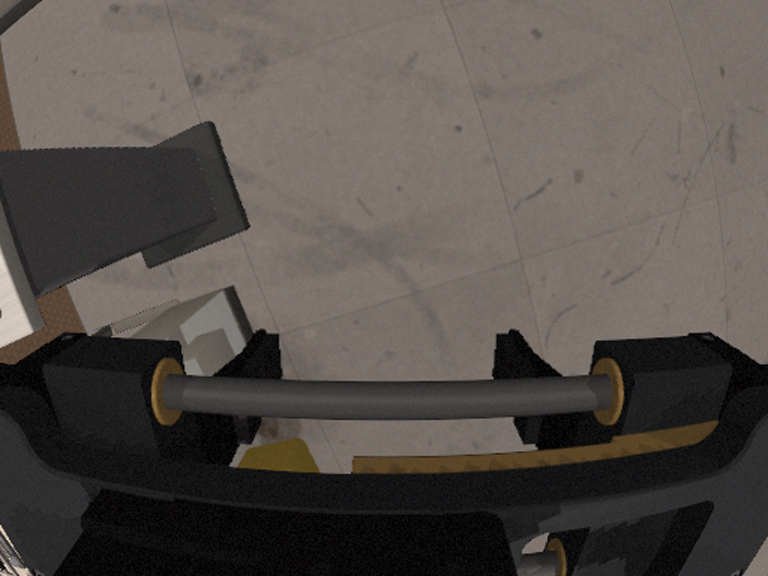

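The scene and top views agree. The dock is at about top (495,313) in the upscaled picture, with its mouth facing left (+y), and the hinge posts on the right. The red look-alike is at (477,230), the tray at (390,290) and the dish at (272,275). Next I'll fit the poses precisely.

```bash
cat > fit.py <<'E'
from h import *
def rect(q):
    (c,s,a)=cv2.minAreaRect(q[:,:2].astype(np.float32)); return np.round(c,1),np.round(s,1),round(a,1)
if __name__=="__main__":
  for c in("top","scene"):
    f=r.grab_frame(c); P,u,v=pts(f)
    def sel(x0,x1,y0,y1,z0,z1): 
        m=(P[:,0]>x0)&(P[:,0]<x1)&(P[:,1]>y0)&(P[:,1]<y1)&(P[:,2]>z0)&(P[:,2]<z1); return P[m]
    print(c,"bench z",np.median(sel(430,640,-110,-40,-30,30)[:,2]))
    for n,b in dict(dish_rim=(490,640,-40,80,38,60),dish_all=(490,640,-40,80,10,60),tray_rim=(460,610,-250,-90,14,32),tray=(460,610,-250,-90,9,32),handle=(470,530,-370,-290,68,100),bar=(420,570,-420,-240,38,58),dockall=(420,570,-420,-240,6,60)).items():
        q=sel(*b)
        if len(q)>4: print(n,len(q),rect(q),np.round(np.median(q,0),1))
    q=sel(0,1000,-1000,-440,30,2000); print("wall", np.round(np.percentile(q[:,1],[5,50,95,100]),0))
    q=sel(600,1500,-480,200,100,500); print("instr", np.round(np.percentile(q[:,0],[0,1,50]),0))
  o=r.get_obs(); print(R.from_rotvec(o["ee_rot"]).as_matrix().round(3))
E
python3 fit.py
python3 - <<'E'
from h import *
f=r.grab_frame("top"); c=f["color"][...,::-1]
cv2.imwrite("pics/crop.png",np.hstack([cv2.resize(c[165:245,290:370],None,fx=5,fy=5),cv2.resize(c[145:225,155:235],None,fx=5,fy=5)]))
f=r.grab_frame("scene"); c=f["color"][...,::-1]
cv2.imwrite("pics/crop2.png",cv2.resize(c[140:220,220:340],None,fx=6,fy=6))
E
```

```text
top bench z 0.9653375928348851
dish_rim 233 (array([558.4,  13.6]), array([64.4, 87.6]), 80.2) [557.1  16.6  44.9]
dish_all 542 (array([575.6,  33.7]), array([110.2, 115.2]), 80.3) [564.3  22.6  35.2]
tray_rim 364 (array([ 534.9, -171.4]), array([100.7, 120.3]), 5.1) [ 540.3 -173.3   22.5]
tray 394 (array([ 534.9, -171.4]), array([100.7, 120.3]), 5.1) [ 545.9 -174.9   22.2]
handle 58 (array([ 500.6, -333.6]), array([19.5,  9.7]), 82.6) [ 500.5 -332.    85.1]
bar 936 (array([ 500.3, -329.9]), array([141. , 106.4]), 82.3) [ 500.  -323.9   48.4]
dockall 2518 (array([ 500.4, -335.1]), array([151.1, 108.3]), 82.1) [ 495.8 -338.9   22.1]
wall [-619. -613. -459. -440.]
instr [703. 705. 707.]
scene bench z -1.9140406045645477
dish_rim 245 (array([558.1,  14.5]), array([65.1, 88.2]), 79.8) [553.8  19.3  41.8]
dish_all 1015 (array([575.5,  34. ]), array([107.9, 118.5]), 81.6) [556.5  17.9  28.7]
tray_rim 296 (array([ 534.7, -170.9]), array([100.4, 122. ]), 4.9) [ 536.3 -160.2   18.8]
tray 454 (array([ 534.7, -170.9]), array([100.4, 122. ]), 4.9) [ 535.2 -160.9   16.6]
handle 43 (array([ 501.1, -331.8]), array([19.9, 11.8]), 81.0) [ 499.2 -327.8   77.8]
bar 459 (array([ 501. , -329.4]), array([145.7, 109. ]), 82.7) [ 497.2 -305.    45. ]
dockall 1095 (array([ 500.5, -333.4]), array([153.9, 109. ]), 82.7) [ 484.3 -323.3   30.3]
wall [-622. -618. -533. -440.]
instr [702. 705. 720.]
[[-0.951  0.31   0.   ]
 [ 0.31   0.951  0.   ]
 [ 0.     0.    -1.   ]]
```

View pics/crop.png

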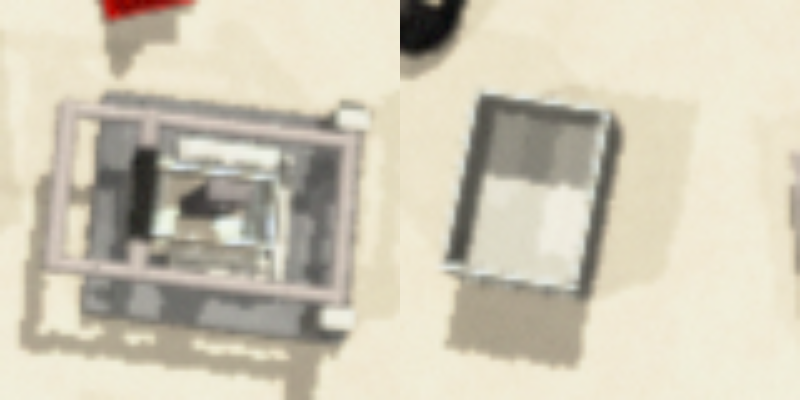

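View pics/crop2.png

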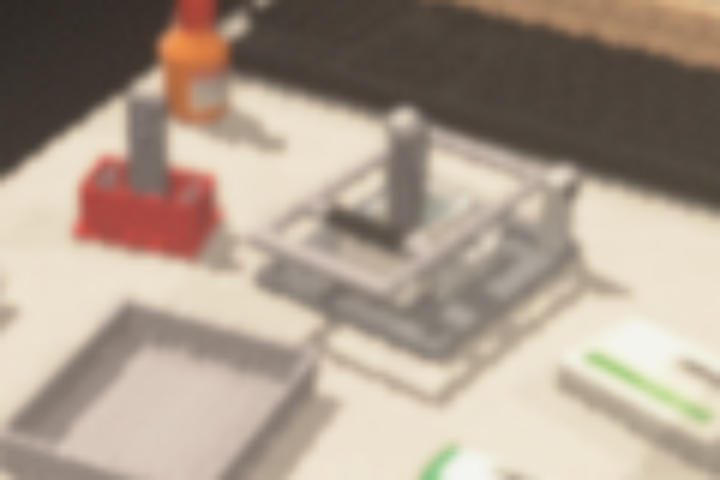

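```bash
cat > go.py <<'E'
# python3 go.py x y z jawdeg : shift in present tool axes (m), then spin (deg)
from h import *; import sys
o=r.get_obs(); M=R.from_rotvec(o["ee_rot"]).as_matrix()
t=np.array(list(map(float,sys.argv[1:4])))
d=M.T@(t-o["position"])/1000
ja=np.degrees(np.arctan2(M[1,1],M[0,1]))
s=-(float(sys.argv[4])-ja); s=(s+180)%360-180
print("t",round(o["t"],2),"pos",o["position"].round(1),"jaw",round(ja,1),"tilt",round(M[2,2],4),"F",o["contact_force"].round(1),"gap",round(o["finger_gap"],3))
print("shift",d.round(4),"spin",round(s,1), "j7",round(o["joint_pos"][6],2))
E
python3 -m creep '[{"grip":1,"dx":-0.035,"dy":-0.029},{"grip":1,"dx":-0.035,"dy":-0.029},{"grip":1,"dx":-0.035,"dy":-0.029},{"grip":1,"dx":-0.035,"dy":-0.029},{"grip":1,"dx":-0.035,"dy":-0.029},{"grip":1,"dx":-0.035,"dy":-0.029},{"grip":1,"dx":-0.035,"dy":-0.029},{"grip":1,"dx":-0.035,"dy":-0.029},{"grip":1,"dx":-0.035,"dy":-0.029},{"grip":1,"dx":-0.035,"dy":-0.029}]' 25
python3 go.py 558.4 14 120 80
```

```text
t 1.45 pos [193.5 594.3 188.5] jaw 72.0 tilt -1.0 F [-0.4 -0.1 -1. ] gap 0.998
shift [-0.5266 -0.4388  0.0684] spin -8.0 j7 -0.09invalid input at $[0]: expected keys grip, dx, dy, dz, spin
```

```bash
python3 -m creep '[{"grip":1,"dx":-0.035,"dy":-0.029,"dz":0,"spin":0},{"grip":1,"dx":-0.035,"dy":-0.029,"dz":0,"spin":0},{"grip":1,"dx":-0.035,"dy":-0.029,"dz":0,"spin":0},{"grip":1,"dx":-0.035,"dy":-0.029,"dz":0,"spin":0},{"grip":1,"dx":-0.035,"dy":-0.029,"dz":0,"spin":0},{"grip":1,"dx":-0.035,"dy":-0.029,"dz":0,"spin":0},{"grip":1,"dx":-0.035,"dy":-0.029,"dz":0,"spin":0},{"grip":1,"dx":-0.035,"dy":-0.029,"dz":0,"spin":0},{"grip":1,"dx":-0.035,"dy":-0.029,"dz":0,"spin":0},{"grip":1,"dx":-0.035,"dy":-0.029,"dz":0,"spin":0}]' 25
python3 go.py 558.4 14 120 80
```

```text
t: 2.45
position: [437.3, 208.5, 188.8]
ee_rot: [0.492, 3.102, 0.001]
contact_force: [0.3, 0.9, -0.6]
finger_gap: 1.003
t 2.45 pos [437.3 208.5 188.8] jaw 72.0 tilt -1.0 F [ 0.3  0.9 -0.6] gap 1.003
shift [-0.1754 -0.1475  0.0687] spin -8.0 j7 0.72
```

```bash
python3 -m creep '[{"grip":1,"dx":-0.035,"dy":-0.0295,"dz":0,"spin":0},{"grip":1,"dx":-0.035,"dy":-0.0295,"dz":0,"spin":0},{"grip":1,"dx":-0.035,"dy":-0.0295,"dz":0.01,"spin":0},{"grip":1,"dx":-0.035,"dy":-0.0295,"dz":0.02,"spin":0},{"grip":1,"dx":-0.0354,"dy":-0.0295,"dz":0.02,"spin":0},{"grip":1,"dx":0,"dy":0,"dz":0.0187,"spin":-4},{"grip":1,"dx":0,"dy":0,"dz":0,"spin":-4},{"grip":1,"dx":0,"dy":0,"dz":0,"spin":0},{"grip":1,"dx":0,"dy":0,"dz":0,"spin":0},{"grip":1,"dx":0,"dy":0,"dz":0,"spin":0}]' 25
python3 go.py 558.4 14 22 80
python3 - <<'E'
from h import *
o=r.get_obs();f=r.grab_frame("wrist"); save(f,"w1.png",1); print({k:f[k] for k in("mount","fx","cx","cy")})
E
```

```text
t: 3.45
position: [557.8, 16.2, 120.4]
ee_rot: [0.276, 3.128, 0.001]
contact_force: [-0.6, 0.4, -0.1]
finger_gap: 0.999
t 3.45 pos [557.8  16.2 120.4] jaw 79.9 tilt -1.0 F [-0.6  0.4 -0.1] gap 0.999
shift [-0.0009 -0.0021  0.0984] spin -0.1 j7 1.38
{'mount': array([[-4.54216164e-04, -9.61217042e-01, -2.75792662e-01,
         7.57843988e+01],
       [ 9.99999896e-01, -4.24284040e-04, -1.68195435e-04,
         1.23636855e+00],
       [ 4.46578934e-05, -2.75792710e-01,  9.61217134e-01,
        -1.95027903e+02],
       [ 0.00000000e+00,  0.00000000e+00,  0.00000000e+00,
         1.00000000e+00]]), 'fx': 297.3186396354542, 'cx': 257.8419940108282, 'cy': 190.61164150240543}
```

View pics/w1.png

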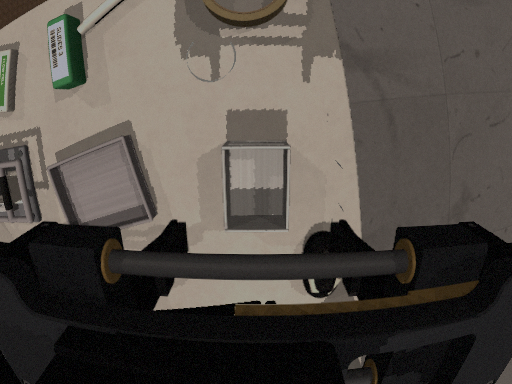

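```bash
python3 -m creep '[{"grip":1,"dx":-0.001,"dy":-0.002,"dz":0.025,"spin":0},{"grip":1,"dx":0,"dy":0,"dz":0.03,"spin":0},{"grip":1,"dx":0,"dy":0,"dz":0.025,"spin":0},{"grip":1,"dx":0,"dy":0,"dz":0.0164,"spin":0},{"grip":-1,"dx":0,"dy":0,"dz":0,"spin":0},{"grip":-1,"dx":0,"dy":0,"dz":0,"spin":0},{"grip":-1,"dx":0,"dy":0,"dz":0,"spin":0},{"grip":-1,"dx":0,"dy":0,"dz":0,"spin":0},{"grip":-1,"dx":0,"dy":0,"dz":0,"spin":0},{"grip":-1,"dx":0,"dy":0,"dz":0,"spin":0}]' 25
python3 go.py 534.8 -171.2 28 5
```

```text
t: 4.5
position: [558.4, 13.8, 23.9]
ee_rot: [0.275, 3.129, 0.001]
contact_force: [-0.1, 0.4, -0.3]
finger_gap: 0.539
t 4.5 pos [558.4  13.8  23.9] jaw 80.0 tilt -1.0 F [-0.1  0.4 -0.3] gap 0.539
shift [-0.009  -0.1863 -0.0042] spin 75.0 j7 1.43
```

Run:
```python
from h import *
o=r.get_obs();print(o["finger_gap"]);f=r.grab_frame("wrist"); save(f,"w2.png",1); f=r.grab_frame("top"); c=f["color"][...,::-1]
cv2.imwrite("pics/c2.png",cv2.resize(c[100:260,100:280],None,fx=3,fy=3)); print(r.get_obs()["finger_gap"])
```

```text
0.5391988101002714
0.44771782984408753
```

View pics/w2.png

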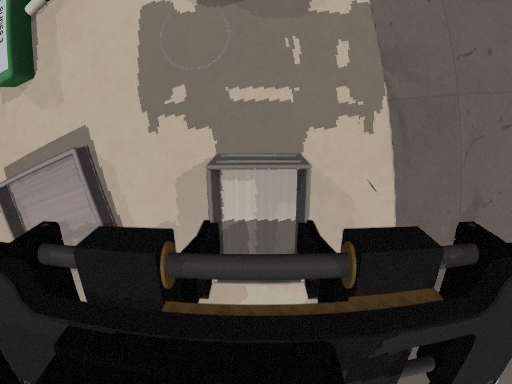

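```bash
python3 -m creep '[{"grip":-1,"dx":0,"dy":0,"dz":0,"spin":0},{"grip":-1,"dx":0,"dy":0,"dz":0,"spin":0},{"grip":-1,"dx":0,"dy":0,"dz":0,"spin":0},{"grip":-1,"dx":0,"dy":0,"dz":0,"spin":0},{"grip":-1,"dx":0,"dy":0,"dz":0,"spin":0},{"grip":-1,"dx":0,"dy":0,"dz":0,"spin":0},{"grip":-1,"dx":0,"dy":0,"dz":0,"spin":0},{"grip":-1,"dx":0,"dy":0,"dz":0,"spin":0},{"grip":-1,"dx":0,"dy":0,"dz":0,"spin":0},{"grip":-1,"dx":0,"dy":0,"dz":0,"spin":0}]' 25
python3 - <<'E'
from h import *
o=r.get_obs();print(o["finger_gap"]);f=r.grab_frame("wrist"); save(f,"w3.png",1); f=r.grab_frame("scene"); c=f["color"][...,::-1]
cv2.imwrite("pics/c3.png",cv2.resize(c[150:310,100:280],None,fx=3,fy=3)); print(r.get_obs()["finger_gap"])
E
```

```text
t: 5.6
position: [558.2, 13.7, 23.4]
ee_rot: [0.275, 3.13, 0.0]
contact_force: [-0.5, 0.1, -0.1]
finger_gap: 0.009
0.008980238269850779
0.0043923793583362835
```

View pics/w3.png

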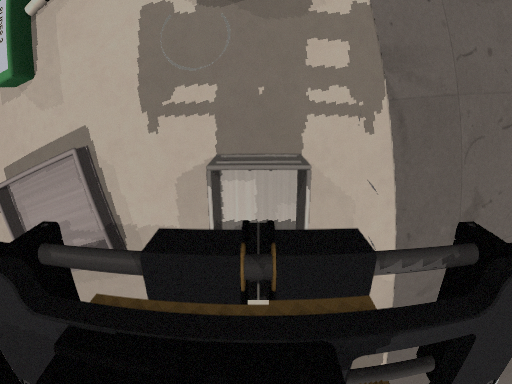

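View pics/c3.png

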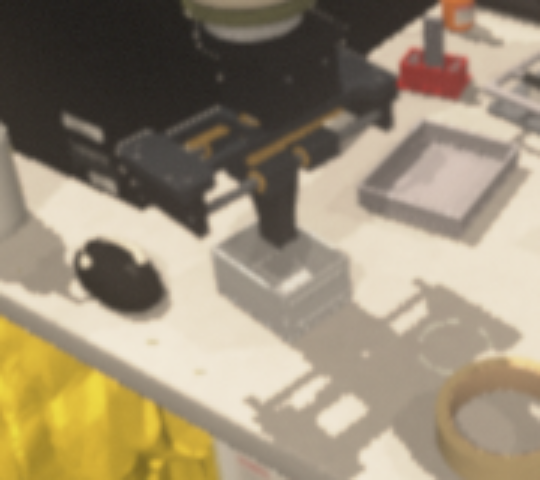

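```bash
cat >> h.py <<'E'
def wpts(f):
    z=f["range_z"]; v,u=np.nonzero(z>0); d=z[v,u]
    a=(u-f["cx"])/f["fx"]; b=(v-f["cy"])/f["fy"]; th=np.hypot(a,b); s=np.where(th>1e-6,np.tan(th)/np.maximum(th,1e-6),1)
    p=np.stack([a*s*d,b*s*d,d],1); M=np.array(f["mount"])
    return p@M[:3,:3].T+M[:3,3],u,v
def wworld(f,o):
    p,u,v=wpts(f); return p@R.from_rotvec(o["ee_rot"]).as_matrix().T+o["position"],u,v
E
python3 - <<'E'
from h import *
o=r.get_obs();f=r.grab_frame("wrist"); p,u,v=wpts(f)
print(f["range_z"].shape, (f["range_z"]>0).mean())
for uu,vv in [(245,230),(270,230),(260,225),(250,240),(200,250),(245,300),(260,250),(258,190),(258,160)]:
    m=(u==uu)&(v==vv); print(uu,vv,p[m].round(0))
w,_,_=wworld(f,o)
m=(w[:,2]>36)&(w[:,2]<52)&(w[:,0]>480)&(w[:,0]<640)&(abs(w[:,1]-14)<70)&(abs(p[:,1])<60)
q=w[m]; print(len(q),np.round(q.min(0)),np.round(q.max(0)))
E
```

```text
(384, 512) 0.9886271158854166
245 230 [[ 11.  -6. -48.]]
270 230 [[ 11.   8. -47.]]
260 225 [[ 10.   2. -37.]]
250 240 [[ 10.  -3. -57.]]
200 250 [[  38.  -15. -122.]]
245 300 [[   4.   -4. -100.]]
260 250 [[ 10.   2. -68.]]
258 190 [[14.  1. 22.]]
258 160 [[ 43.   1. -11.]]
1562 [512. -16.  36.] [565.  54.  46.]
```

Run:
```python
from h import *
o=r.get_obs();f=r.grab_frame("wrist"); p,u,v=wpts(f)
for vv in range(196,236,3):
    m=(v==vv)&(u>=244)&(u<=276)&(u%8==0); print(vv,[(int(a),*map(int,x)) for a,x in zip(u[m],p[m].round())])
m=(v==175)&(u%8==0)&(u>190)&(u<330); print([(int(a),*map(int,x)) for a,x in zip(u[m],p[m].round())])
```

```text
196 [(248, 9, -6, 21), (256, 9, 0, 22), (264, 9, 6, 21), (272, 9, 12, 21)]
199 [(248, 7, -6, 22), (256, 7, 0, 22), (264, 7, 6, 21), (272, 7, 12, 22)]
202 [(248, 4, -6, 22), (256, 4, 0, 22), (264, 5, 6, 21), (272, 5, 12, 21)]
205 [(248, 2, -6, 22), (256, 2, 0, 21), (264, 2, 6, 23), (272, 2, 12, 22)]
208 [(248, 0, -6, 20), (256, 0, 0, 21), (264, 0, 6, 22), (272, 0, 12, 22)]
211 [(248, -3, -6, 22), (256, -3, 0, 23), (264, -3, 6, 22), (272, -3, 12, 21)]
214 [(248, -5, -6, 22), (256, -5, 0, 21), (264, -5, 6, 20), (272, -5, 12, 22)]
217 [(256, -7, 0, 20), (264, -8, 6, 21), (272, -8, 12, 21)]
220 [(248, -10, -7, 21), (256, -10, 0, 22), (264, -10, 6, 21), (272, -11, 12, 22)]
223 [(248, 11, -4, -37), (256, 9, 0, -33), (264, 10, 5, -35), (272, 11, 9, -38)]
226 [(248, 11, -4, -42), (256, 10, 0, -39), (264, 10, 5, -38), (272, 11, 9, -42)]
229 [(248, 11, -4, -46), (256, 10, 0, -43), (264, 10, 5, -42), (272, 11, 9, -46)]
232 [(248, 12, -4, -51), (256, 10, 0, -47), (264, 9, 5, -46), (272, 11, 9, -50)]
235 [(248, 10, -4, -52), (256, 10, 0, -50), (264, 10, 4, -50), (272, 11, 9, -54)]
[(192, 25, -50, 26), (200, 25, -43, 24), (208, 36, -29, -21), (216, 31, -27, 1), (224, 26, -24, 22), (232, 26, -18, 21), (240, 26, -12, 21), (248, 26, -6, 22), (256, 26, 0, 23), (264, 26, 6, 21), (272, 26, 12, 22), (280, 26, 18, 22), (288, 26, 24, 21), (296, 26, 30, 21), (304, 34, 31, -12), (312, 25, 43, 25), (320, 25, 49, 24), (328, 25, 56, 26)]
```

Run:
```python
from h import *
print(r.grasp_offset, [a for a in dir(r) if not a.startswith("_")])
o=r.get_obs();M=R.from_rotvec(o["ee_rot"]).as_matrix()
for c in("scene","top"):
    f=r.grab_frame(c); P,u,v=pts(f); L=(P-o["position"])@M
    m=(abs(L[:,0])<14)&(abs(L[:,1])<16)&(L[:,2]<15); q=L[m]
    h,e=np.histogram(q[:,2],bins=np.arange(-140,20,5)); print(c,list(zip(e.astype(int),h)))
```

```text
18.700000000000003 ['IKError', 'close_job', 'cut_out', 'get_obs', 'grab_frame', 'grasp_offset']
scene [(np.int64(-140), np.int64(1)), (np.int64(-135), np.int64(1)), (np.int64(-130), np.int64(1)), (np.int64(-125), np.int64(0)), (np.int64(-120), np.int64(1)), (np.int64(-115), np.int64(0)), (np.int64(-110), np.int64(0)), (np.int64(-105), np.int64(0)), (np.int64(-100), np.int64(0)), (np.int64(-95), np.int64(0)), (np.int64(-90), np.int64(0)), (np.int64(-85), np.int64(18)), (np.int64(-80), np.int64(28)), (np.int64(-75), np.int64(26)), (np.int64(-70), np.int64(22)), (np.int64(-65), np.int64(22)), (np.int64(-60), np.int64(22)), (np.int64(-55), np.int64(21)), (np.int64(-50), np.int64(23)), (np.int64(-45), np.int64(25)), (np.int64(-40), np.int64(23)), (np.int64(-35), np.int64(9)), (np.int64(-30), np.int64(0)), (np.int64(-25), np.int64(0)), (np.int64(-20), np.int64(0)), (np.int64(-15), np.int64(0)), (np.int64(-10), np.int64(0)), (np.int64(-5), np.int64(0)), (np.int64(0), np.int64(0)), (np.int64(5), np.int64(0)), (np.int64(10), np.int64(0))]
top [(np.int64(-140), np.int64(0)), (np.int64(-135), n
[... 183 characters left out ...]
, np.int64(0)), (np.int64(-100), np.int64(0)), (np.int64(-95), np.int64(0)), (np.int64(-90), np.int64(0)), (np.int64(-85), np.int64(0)), (np.int64(-80), np.int64(0)), (np.int64(-75), np.int64(0)), (np.int64(-70), np.int64(0)), (np.int64(-65), np.int64(0)), (np.int64(-60), np.int64(0)), (np.int64(-55), np.int64(0)), (np.int64(-50), np.int64(0)), (np.int64(-45), np.int64(0)), (np.int64(-40), np.int64(0)), (np.int64(-35), np.int64(0)), (np.int64(-30), np.int64(0)), (np.int64(-25), np.int64(0)), (np.int64(-20), np.int64(0)), (np.int64(-15), np.int64(0)), (np.int64(-10), np.int64(0)), (np.int64(-5), np.int64(0)), (np.int64(0), np.int64(0)), (np.int64(5), np.int64(0)), (np.int64(10), np.int64(0))]
```

Two cameras place the real fingertips about 34 mm behind the reported TCP, which puts them at z≈57. That explains the miss: the fingers shut above the dish, and the dish is undisturbed. From here I command TCP z = wanted tip z − 34.

```bash
python3 -m creep '[{"grip":1,"dx":0,"dy":0,"dz":0,"spin":0},{"grip":1,"dx":0,"dy":0,"dz":0,"spin":0},{"grip":1,"dx":0,"dy":0,"dz":0,"spin":0},{"grip":1,"dx":0,"dy":0,"dz":0,"spin":0},{"grip":1,"dx":0,"dy":0,"dz":0,"spin":0},{"grip":1,"dx":0,"dy":0,"dz":0,"spin":0},{"grip":1,"dx":0,"dy":0,"dz":0,"spin":0},{"grip":1,"dx":0,"dy":0,"dz":0,"spin":0},{"grip":1,"dx":0,"dy":0,"dz":0,"spin":0},{"grip":1,"dx":0,"dy":0,"dz":0,"spin":0}]' 25
python3 -m creep '[{"grip":1,"dx":0,"dy":0,"dz":0.005,"spin":0},{"grip":1,"dx":0,"dy":0,"dz":0.01,"spin":0},{"grip":1,"dx":0,"dy":0,"dz":0.01,"spin":0},{"grip":1,"dx":0,"dy":0,"dz":0.009,"spin":0},{"grip":-1,"dx":0,"dy":0,"dz":0,"spin":0},{"grip":-1,"dx":0,"dy":0,"dz":0,"spin":0},{"grip":-1,"dx":0,"dy":0,"dz":0,"spin":0},{"grip":-1,"dx":0,"dy":0,"dz":0,"spin":0},{"grip":-1,"dx":0,"dy":0,"dz":0,"spin":0},{"grip":-1,"dx":0,"dy":0,"dz":0,"spin":0}]' 25
python3 go.py 534.8 -171.2 28 5
```

```text
t: 6.9
position: [558.2, 13.7, 23.4]
ee_rot: [0.275, 3.13, 0.0]
contact_force: [0.5, -0.8, -0.6]
finger_gap: 0.828
t: 7.9
position: [558.5, 13.8, -10.2]
ee_rot: [0.275, 3.129, 0.001]
contact_force: [0.9, 0.3, 2.7]
finger_gap: 0.736
t 7.9 pos [558.5  13.8 -10.2] jaw 80.0 tilt -1.0 F [0.9 0.3 2.7] gap 0.736
shift [-0.0089 -0.1862 -0.0382] spin 75.0 j7 1.45
```

```bash
python3 -m creep '[{"grip":-1,"dx":0,"dy":0,"dz":-0.015,"spin":0},{"grip":-1,"dx":0,"dy":0,"dz":-0.025,"spin":0},{"grip":-1,"dx":0,"dy":0,"dz":-0.02,"spin":0},{"grip":-1,"dx":-0.001,"dy":-0.02,"dz":0,"spin":0},{"grip":-1,"dx":-0.002,"dy":-0.035,"dz":0,"spin":0},{"grip":-1,"dx":-0.002,"dy":-0.04,"dz":0,"spin":0},{"grip":-1,"dx":-0.002,"dy":-0.04,"dz":0,"spin":0},{"grip":-1,"dx":-0.001,"dy":-0.035,"dz":0,"spin":0},{"grip":-1,"dx":-0.001,"dy":-0.016,"dz":0,"spin":0},{"grip":-1,"dx":0,"dy":0,"dz":0,"spin":5}]' 25
python3 -m creep '[{"grip":-1,"dx":0,"dy":0,"dz":0,"spin":8},{"grip":-1,"dx":0,"dy":0,"dz":0,"spin":8},{"grip":-1,"dx":0,"dy":0,"dz":0,"spin":8},{"grip":-1,"dx":0,"dy":0,"dz":0,"spin":8},{"grip":-1,"dx":0,"dy":0,"dz":0,"spin":8},{"grip":-1,"dx":0,"dy":0,"dz":0,"spin":8},{"grip":-1,"dx":0,"dy":0,"dz":0,"spin":8},{"grip":-1,"dx":0,"dy":0,"dz":0,"spin":8},{"grip":-1,"dx":0,"dy":0,"dz":0,"spin":6},{"grip":-1,"dx":0,"dy":0,"dz":0,"spin":0}]' 25
python3 go.py 534.8 -171.2 -6.5 5
python3 - <<'E'
from h import *
f=r.grab_frame("wrist"); save(f,"w4.png",1)
E
```

```text
t: 8.9
position: [533.6, -174.8, 50.5]
ee_rot: [0.419, 3.113, -0.002]
contact_force: [0.2, 1.1, -2.9]
finger_gap: 0.734
t: 9.9
position: [534.6, -170.8, 50.1]
ee_rot: [-2.125, -2.314, -0.001]
contact_force: [0.1, 0.1, -1.3]
finger_gap: 0.737
t 9.9 pos [ 534.6 -170.8   50.1] jaw 4.9 tilt -1.0 F [ 0.1  0.1 -1.3] gap 0.737
shift [-0.0004  0.0001  0.0566] spin -0.1 j7 0.57
```

View pics/w4.png

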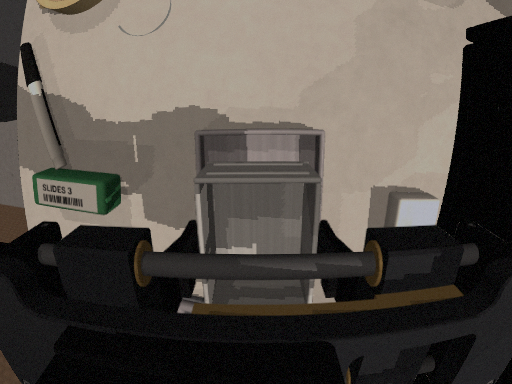

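```bash
python3 -m creep '[{"grip":-1,"dx":0,"dy":0,"dz":0.015,"spin":0},{"grip":-1,"dx":0,"dy":0,"dz":0.02,"spin":0},{"grip":-1,"dx":0,"dy":0,"dz":0.013,"spin":0},{"grip":-1,"dx":0,"dy":0,"dz":0.006,"spin":0},{"grip":-1,"dx":0,"dy":0,"dz":0.003,"spin":0},{"grip":-1,"dx":0,"dy":0,"dz":0,"spin":0},{"grip":1,"dx":0,"dy":0,"dz":0,"spin":0},{"grip":1,"dx":0,"dy":0,"dz":0,"spin":0},{"grip":1,"dx":0,"dy":0,"dz":0,"spin":0},{"grip":1,"dx":0,"dy":0,"dz":0,"spin":0}]' 25
python3 go.py 509.9 -264.1 100 -97.8
```

```text
t: 10.95
position: [534.8, -171.0, -7.5]
ee_rot: [2.123, 2.316, 0.0]
contact_force: [1.1, 0.2, -0.3]
finger_gap: 0.971
t 10.95 pos [ 534.8 -171.    -7.5] jaw 5.0 tilt -1.0 F [ 1.1  0.2 -0.3] gap 0.971
shift [-0.0905 -0.0328 -0.1075] spin 102.8 j7 0.62
```

```bash
python3 -m creep '[{"grip":1,"dx":0,"dy":0,"dz":-0.01,"spin":0},{"grip":1,"dx":0,"dy":0,"dz":-0.03,"spin":0},{"grip":1,"dx":0,"dy":0,"dz":-0.035,"spin":0},{"grip":1,"dx":0,"dy":0,"dz":-0.032,"spin":0},{"grip":-0.45,"dx":-0.0225,"dy":-0.008,"dz":0,"spin":0},{"grip":-0.45,"dx":-0.0225,"dy":-0.008,"dz":0,"spin":0},{"grip":-0.45,"dx":-0.0225,"dy":-0.008,"dz":0,"spin":0},{"grip":-0.45,"dx":-0.0225,"dy":-0.008,"dz":0,"spin":0},{"grip":-0.45,"dx":0,"dy":0,"dz":0,"spin":8.5},{"grip":-0.45,"dx":0,"dy":0,"dz":0,"spin":8.5}]' 25
python3 -m creep '[{"grip":-0.45,"dx":0,"dy":0,"dz":0,"spin":8.5},{"grip":-0.45,"dx":0,"dy":0,"dz":0,"spin":8.5},{"grip":-0.45,"dx":0,"dy":0,"dz":0,"spin":8.5},{"grip":-0.45,"dx":0,"dy":0,"dz":0,"spin":8.5},{"grip":-0.45,"dx":0,"dy":0,"dz":0,"spin":8.5},{"grip":-0.45,"dx":0,"dy":0,"dz":0,"spin":8.5},{"grip":-0.45,"dx":0,"dy":0,"dz":0,"spin":8.5},{"grip":-0.45,"dx":0,"dy":0,"dz":0,"spin":8.5},{"grip":-0.45,"dx":0,"dy":0,"dz":0,"spin":8.5},{"grip":-0.45,"dx":0,"dy":0,"dz":0,"spin":8.5}]' 25
python3 go.py 509.9 -264.1 0 -97.8
python3 - <<'E'
from h import *
f=r.grab_frame("wrist"); save(f,"w5.png",1.5)
o=r.get_obs();w,u,v=wworld(f,o)
f=r.grab_frame("top");P,uu,vv=pts(f)
for n,Q in(("wrist",w),("top",P)):
  for z0,z1,b in((38,60,(420,570,-420,-225)),(72,95,(470,530,-370,-290)),(38,60,(440,580,-280,-240))):
    m=(Q[:,2]>z0)&(Q[:,2]<z1)&(Q[:,0]>b[0])&(Q[:,0]<b[1])&(Q[:,1]>b[2])&(Q[:,1]<b[3])
    if m.sum()>3: print(n,m.sum(),[np.round(x,1) for x in cv2.minAreaRect(Q[m][:,:2].astype(np.float32))],np.median(Q[m],0).round(1))
E
```

```text
t: 11.95
position: [510.1, -264.7, 100.3]
ee_rot: [2.449, 1.966, 0.001]
contact_force: [1.0, 0.6, -0.7]
finger_gap: 0.541
t: 12.95
position: [510.7, -263.3, 100.1]
ee_rot: [-3.135, 0.202, -0.001]
contact_force: [-0.3, -0.7, 0.6]
finger_gap: 0.274
t 12.95 pos [ 510.7 -263.3  100.1] jaw -97.4 tilt -1.0 F [-0.3 -0.7  0.6] gap 0.274
shift [-0.0008  0.0009  0.1001] spin 0.4 j7 -0.85
wrist 4543 [array([ 508.2, -330.1]), array([142.8,  96. ]), np.float64(81.9)] [ 518.7 -305.    46.2]
wrist 378 [array([ 502.6, -331.9]), array([20. , 10.5]), np.float64(82.4)] [ 504.2 -330.9   82.8]
wrist 1211 [array([ 511. , -268.9]), array([21.2, 81.8]), np.float64(82.2)] [ 513.7 -264.6   46.4]
top 140 [array([ 457.9, -371.5]), array([38.3, 44.4]), np.float64(0.6)] [ 457.5 -383.8   48.5]
```

View pics/w5.png

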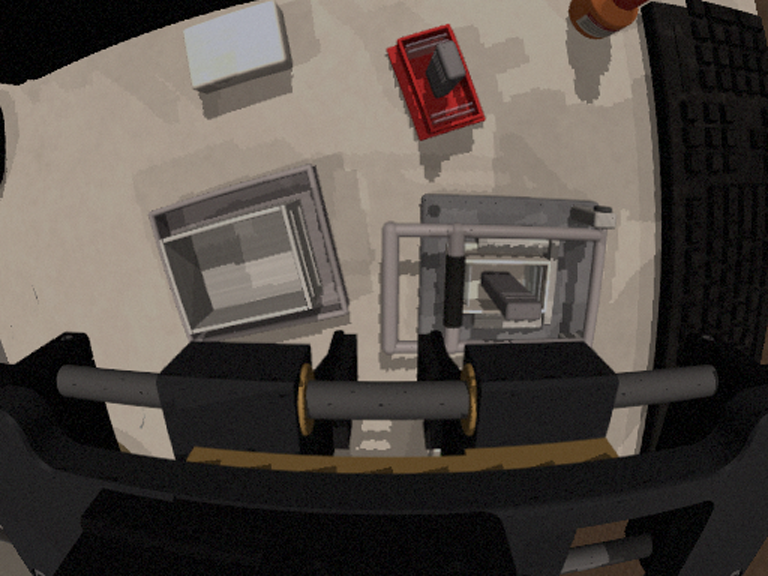

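```bash
python3 -m creep '[{"grip":-0.45,"dx":0,"dy":0,"dz":0.02,"spin":0},{"grip":-0.45,"dx":0,"dy":0,"dz":0.03,"spin":0},{"grip":-0.45,"dx":0,"dy":0,"dz":0.024,"spin":0},{"grip":-0.45,"dx":0,"dy":0,"dz":0.01,"spin":0},{"grip":-0.45,"dx":0,"dy":0,"dz":0.01,"spin":0},{"grip":-0.45,"dx":0,"dy":0,"dz":0.01,"spin":0},{"grip":-1,"dx":0,"dy":0,"dz":0,"spin":0},{"grip":-1,"dx":0,"dy":0,"dz":0,"spin":0},{"grip":-1,"dx":0,"dy":0,"dz":0,"spin":0},{"grip":-1,"dx":0,"dy":0,"dz":0,"spin":0}]' 15
python3 go.py 509.9 -264.1 0 -97.8
```

```text
t: 14.05
position: [510.7, -265.2, -3.7]
ee_rot: [3.133, -0.194, 0.002]
contact_force: [-0.2, -5.7, -0.7]
finger_gap: 0.107
t 14.05 pos [ 510.7 -265.2   -3.7] jaw -97.1 tilt -1.0 F [-0.2 -5.7 -0.7] gap 0.107
shift [-0.0009 -0.001  -0.0037] spin 0.7 j7 -0.77
```

```bash
python3 -m creep '[{"grip":-1,"dx":0,"dy":0.002,"dz":-0.005,"spin":0.7},{"grip":-1,"dx":0,"dy":0.0007,"dz":-0.008,"spin":0},{"grip":-1,"dx":0,"dy":0.0034,"dz":-0.0192,"spin":0},{"grip":-1,"dx":0,"dy":0.0036,"dz":-0.0122,"spin":0},{"grip":-1,"dx":0,"dy":0.0053,"dz":-0.0122,"spin":0},{"grip":-1,"dx":0,"dy":0.0063,"dz":-0.0111,"spin":0},{"grip":-1,"dx":0,"dy":0.0073,"dz":-0.011,"spin":0},{"grip":-1,"dx":0,"dy":0.0083,"dz":-0.0098,"spin":0},{"grip":-1,"dx":0,"dy":0.0094,"dz":-0.0092,"spin":0},{"grip":-1,"dx":0,"dy":0,"dz":0,"spin":0}]' 15
python3 go.py 509.9 -264.1 0 -97.8
```

```text
t: 15.05
position: [505.1, -308.2, 95.5]
ee_rot: [-3.13, 0.21, -0.003]
contact_force: [-4.1, 15.7, 16.8]
finger_gap: 0.11
t 15.05 pos [ 505.1 -308.2   95.5] jaw -97.7 tilt -1.0 F [-4.1 15.7 16.8] gap 0.11
shift [-0.0012 -0.0439  0.0957] spin 0.1 j7 -0.77
```

Run:
```python
from h import *
f=r.grab_frame("scene"); c=f["color"][...,::-1]
cv2.imwrite("pics/c6.png",cv2.resize(c[80:240,180:380],None,fx=4,fy=3.7))
```

```text
(no output)
```

View pics/c6.png

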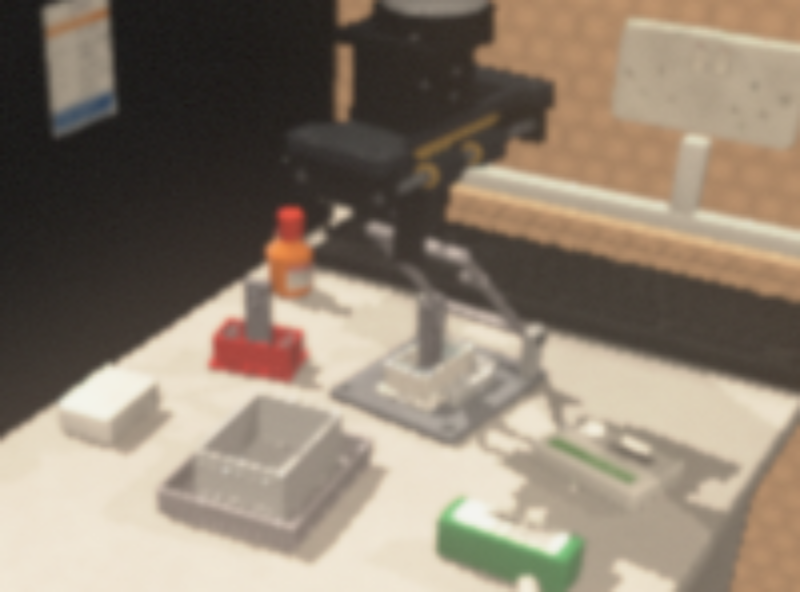

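```bash
python3 -m creep '[{"grip":-1,"dx":0,"dy":-0.001,"dz":-0.0015,"spin":0},{"grip":-1,"dx":0,"dy":0.0102,"dz":-0.0081,"spin":0},{"grip":-1,"dx":0,"dy":0.0109,"dz":-0.007,"spin":0},{"grip":-1,"dx":0,"dy":0.0116,"dz":-0.0059,"spin":0},{"grip":-1,"dx":0,"dy":0.0121,"dz":-0.0047,"spin":0},{"grip":-1,"dx":0,"dy":0,"dz":0,"spin":0},{"grip":-1,"dx":0,"dy":0,"dz":0,"spin":0},{"grip":-1,"dx":0,"dy":0,"dz":0,"spin":0},{"grip":-1,"dx":0,"dy":0,"dz":0,"spin":0},{"grip":-1,"dx":0,"dy":0,"dz":0,"spin":0}]' 8
python3 go.py 509.9 -264.1 0 -97.8
```

```text
t: 16.1
position: [498.6, -353.5, 121.1]
ee_rot: [3.133, -0.212, 0.001]
contact_force: [0.6, 1.5, 7.5]
finger_gap: 0.111
t 16.1 pos [ 498.6 -353.5  121.1] jaw -97.8 tilt -1.0 F [0.6 1.5 7.5] gap 0.111
shift [-0.001  -0.0902  0.121 ] spin 0.0 j7 -0.73
```

```bash
python3 -m creep '[{"grip":-1,"dx":0,"dy":0.0125,"dz":-0.004,"spin":0},{"grip":-1,"dx":0,"dy":0.0128,"dz":-0.0022,"spin":0},{"grip":-1,"dx":0,"dy":0.013,"dz":-0.0009,"spin":0},{"grip":-1,"dx":0,"dy":0.013,"dz":0.0004,"spin":0},{"grip":-1,"dx":0,"dy":0.0129,"dz":0.0016,"spin":0},{"grip":-1,"dx":0,"dy":0.0127,"dz":0.0029,"spin":0},{"grip":-1,"dx":0,"dy":0.0,"dz":0,"spin":0},{"grip":-1,"dx":0,"dy":0,"dz":0,"spin":0},{"grip":-0.4,"dx":0,"dy":0,"dz":0,"spin":0},{"grip":-0.4,"dx":0,"dy":0,"dz":0,"spin":0}]' 8
python3 go.py 509.9 -264.1 0 -97.8
python3 - <<'E'
from h import *
f=r.grab_frame("scene"); c=f["color"][...,::-1]
cv2.imwrite("pics/c7.png",cv2.resize(c[60:220,180:380],None,fx=4,fy=3.7))
E
```

```text
t: 17.1
position: [487.8, -428.6, 122.3]
ee_rot: [-3.134, 0.212, 0.001]
contact_force: [0.1, -0.1, 0.4]
finger_gap: 0.217
t 17.1 pos [ 487.8 -428.6  122.3] jaw -97.7 tilt -1.0 F [ 0.1 -0.1  0.4] gap 0.217
shift [-1.000e-04 -1.659e-01  1.224e-01] spin 0.1 j7 -0.62
```

View pics/c7.png

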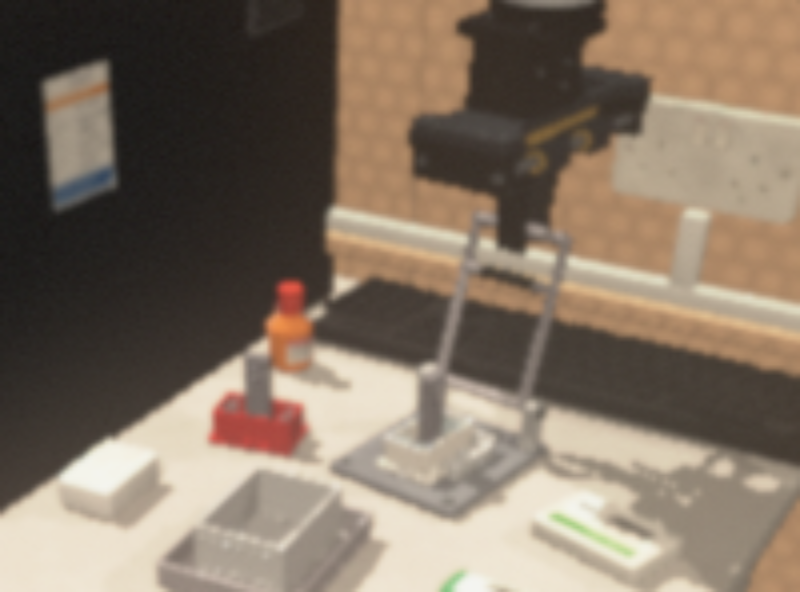

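```bash
python3 -m creep '[{"grip":-0.4,"dx":0,"dy":0,"dz":-0.005,"spin":0},{"grip":-0.4,"dx":0,"dy":0,"dz":-0.02,"spin":0},{"grip":-0.4,"dx":0,"dy":0,"dz":-0.03,"spin":0},{"grip":0,"dx":0,"dy":-0.02,"dz":-0.005,"spin":0},{"grip":0,"dx":0.0,"dy":-0.032,"dz":0,"spin":0},{"grip":0,"dx":0,"dy":-0.032,"dz":0,"spin":0},{"grip":0,"dx":0,"dy":-0.013,"dz":0,"spin":0},{"grip":0,"dx":0,"dy":0,"dz":0,"spin":-8.5},{"grip":0,"dx":0,"dy":0,"dz":0,"spin":-8.5},{"grip":0,"dx":0,"dy":0,"dz":0,"spin":-8.5}]' 8
python3 -m creep '[{"grip":0,"dx":0,"dy":0,"dz":0,"spin":-8.5},{"grip":0,"dx":0,"dy":0,"dz":0,"spin":-8.5},{"grip":0,"dx":0,"dy":0,"dz":0,"spin":-8.5},{"grip":0,"dx":0,"dy":0,"dz":0,"spin":-8.5},{"grip":0,"dx":0,"dy":0,"dz":0,"spin":-8.5},{"grip":0,"dx":0,"dy":0,"dz":0,"spin":-8.5},{"grip":0,"dx":0,"dy":0,"dz":0,"spin":-8.5},{"grip":0,"dx":0,"dy":0,"dz":0,"spin":-4.9},{"grip":0,"dx":0,"dy":0,"dz":0.02,"spin":0},{"grip":0,"dx":0,"dy":0,"dz":0.02,"spin":0}]' 8
python3 go.py 501.5 -332.5 26 -7.8
python3 - <<'E'
from h import *
o=r.get_obs();f=r.grab_frame("wrist"); save(f,"w8.png",1)
w,u,v=wworld(f,o)
f=r.grab_frame("top");save(f,"t8.png");P,uu,vv=pts(f)
f=r.grab_frame("scene");S,uu,vv=pts(f)
for n,Q in(("wrist",w),("top",P),("scene",S)):
    m=(Q[:,2]>66)&(Q[:,2]<95)&(Q[:,0]>470)&(Q[:,0]<530)&(Q[:,1]>-370)&(Q[:,1]<-290)
    if m.sum()>3: print(n,m.sum(),[np.round(x,1) for x in cv2.minAreaRect(Q[m][:,:2].astype(np.float32))],np.median(Q[m],0).round(1))
    m=(Q[:,2]>120)&(Q[:,2]<200)&(Q[:,0]>430)&(Q[:,0]<550)&(Q[:,1]>-460)&(Q[:,1]<-390)
    if m.sum()>3: q=Q[m]; print("bar",n,q[q[:,2]>q[:,2].max()-8].mean(0).round(1))
E
```

```text
t: 18.15
position: [501.2, -332.5, 182.9]
ee_rot: [3.102, 0.495, 0.0]
contact_force: [-0.5, 0.4, -1.1]
finger_gap: 0.497
t: 19.15
position: [501.4, -333.1, 142.9]
ee_rot: [2.367, 2.064, 0.002]
contact_force: [0.8, -0.6, -1.3]
finger_gap: 0.5
t 19.15 pos [ 501.4 -333.1  142.9] jaw -7.8 tilt -1.0 F [ 0.8 -0.6 -1.3] gap 0.5
shift [ 7.000e-04 -1.000e-04  1.169e-01] spin -0.0 j7 0.63
wrist 297 [array([ 502. , -332.4]), array([20.5, 10.2]), np.float64(82.2)] [ 502.2 -330.1   83.1]
bar wrist [ 492.6 -413.4  131.8]
scene 48 [array([ 500.1, -331.9]), array([19.9, 10.6]), np.float64(70.5)] [ 499.2 -328.6   76.1]
bar scene [ 474.6 -424.6  169.6]
```

View pics/w8.png

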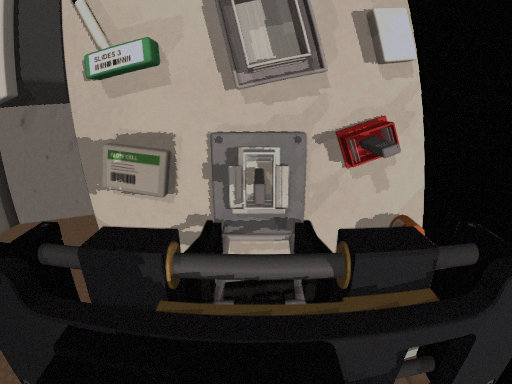

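```bash
python3 -m creep '[{"grip":0,"dx":0.0005,"dy":0.0005,"dz":0.03,"spin":0},{"grip":0,"dx":0,"dy":0,"dz":0.03,"spin":0},{"grip":0,"dx":0,"dy":0,"dz":0.03,"spin":0},{"grip":0,"dx":0,"dy":0,"dz":0.017,"spin":0},{"grip":0,"dx":0,"dy":0,"dz":0.01,"spin":0},{"grip":-1,"dx":0,"dy":0,"dz":0,"spin":0},{"grip":-1,"dx":0,"dy":0,"dz":0,"spin":0},{"grip":-1,"dx":0,"dy":0,"dz":0,"spin":0},{"grip":-1,"dx":0,"dy":0,"dz":0,"spin":0},{"grip":-1,"dx":0,"dy":0,"dz":0,"spin":0}]' 25
python3 go.py 501.5 -332.5 26 -7.8
```

```text
t: 20.3
position: [502.0, -332.5, 26.1]
ee_rot: [2.367, 2.064, 0.001]
contact_force: [-0.1, 0.5, 0.4]
finger_gap: 0.133
t 20.3 pos [ 502.  -332.5   26.1] jaw -7.8 tilt -1.0 F [-0.1  0.5  0.4] gap 0.133
shift [-0.     -0.0005  0.0001] spin -0.0 j7 0.7
```

```bash
python3 -m creep '[{"grip":-1,"dx":0,"dy":0,"dz":0,"spin":0},{"grip":-1,"dx":0,"dy":0,"dz":-0.0005,"spin":0},{"grip":-1,"dx":0.004,"dy":0,"dz":0,"spin":0},{"grip":-1,"dx":0.006,"dy":0,"dz":0,"spin":0},{"grip":-1,"dx":0.008,"dy":0,"dz":0,"spin":0},{"grip":-1,"dx":0.008,"dy":0,"dz":0,"spin":0},{"grip":-1,"dx":0.008,"dy":0,"dz":0,"spin":0},{"grip":-1,"dx":0.008,"dy":0,"dz":0,"spin":0},{"grip":-1,"dx":0.008,"dy":0,"dz":0,"spin":0},{"grip":-1,"dx":0.008,"dy":0,"dz":0,"spin":0}]' 25
python3 -m creep '[{"grip":-1,"dx":0.003,"dy":0,"dz":0,"spin":0},{"grip":-1,"dx":0,"dy":0,"dz":0,"spin":0},{"grip":-1,"dx":0,"dy":0,"dz":0,"spin":0},{"grip":-1,"dx":0,"dy":0,"dz":0,"spin":0},{"grip":-1,"dx":0,"dy":0,"dz":-0.004,"spin":0},{"grip":-1,"dx":0,"dy":0,"dz":-0.01,"spin":0},{"grip":-1,"dx":0,"dy":0,"dz":-0.02,"spin":0},{"grip":-1,"dx":0,"dy":0,"dz":-0.02,"spin":0},{"grip":-1,"dx":0,"dy":0,"dz":-0.01,"spin":0},{"grip":-1,"dx":0,"dy":0,"dz":-0.006,"spin":0}]' 25
python3 go.py 534.8 -171.2 26 5
python3 - <<'E'
from h import *
o=r.get_obs();f=r.grab_frame("wrist"); save(f,"w9.png",1)
w,u,v=wworld(f,o)
f=r.grab_frame("top");P,uu,vv=pts(f)
f=r.grab_frame("scene");S,uu,vv=pts(f); c=f["color"][...,::-1]
cv2.imwrite("pics/c9.png",cv2.resize(c[60:220,180:380],None,fx=4,fy=3.7))
for n,Q in(("wrist",w),("top",P),("scene",S)):
  for z0,z1 in((34,60),(14,32)):
    m=(Q[:,2]>z0)&(Q[:,2]<z1)&(Q[:,0]>460)&(Q[:,0]<605)&(Q[:,1]>-238)&(Q[:,1]<-105)
    if m.sum()>3: print(n,m.sum(),[np.round(x,1) for x in cv2.minAreaRect(Q[m][:,:2].astype(np.float32))],np.median(Q[m],0).round(1))
E
```

```text
t: 21.3
position: [509.7, -274.2, 26.0]
ee_rot: [-2.368, -2.065, -0.0]
contact_force: [-0.1, -0.5, -2.2]
finger_gap: 0.113
t: 22.3
position: [510.4, -272.2, 97.2]
ee_rot: [2.367, 2.064, 0.002]
contact_force: [0.1, 0.1, -1.8]
finger_gap: 0.112
t 22.3 pos [ 510.4 -272.2   97.2] jaw -7.8 tilt -1.0 F [ 0.1  0.1 -1.8] gap 0.112
shift [0.1034 0.0102 0.0712] spin -12.8 j7 0.54
wrist 1842 [array([ 534.7, -171.9]), array([64.6, 87.8]), np.float64(5.1)] [ 539.3 -167.4   46.1]
wrist 3088 [array([ 536.2, -170.1]), array([100.9, 121. ]), np.float64(5.3)] [ 542.  -160.8   20.5]
top 169 [array([ 533.4, -172.6]), array([64.4, 88.3]), np.float64(5.3)] [ 560.5 -151.8   47.6]
top 281 [array([ 535. , -170.9]), array([100.3, 119.6]), np.float64(5.4)] [ 564.5 -142.4   22.4]
scene 324 [array([ 533.2, -171.3]), array([65.6, 89.4]), np.float64(4.3)] [ 532.8 -167.5   41.6]
scene 549 [array([ 534.7, -170. ]), array([100.3, 121.2]), np.float64(5.0)] [ 527.1 -146.7   20.2]
```

View pics/w9.png

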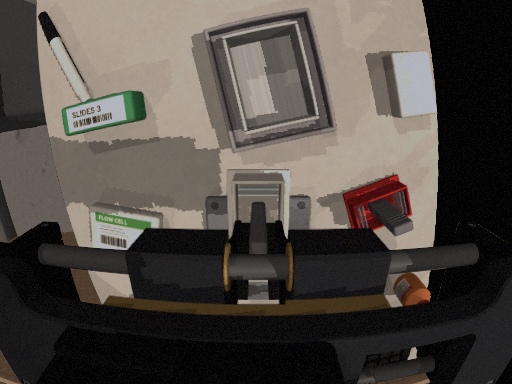

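View pics/c9.png

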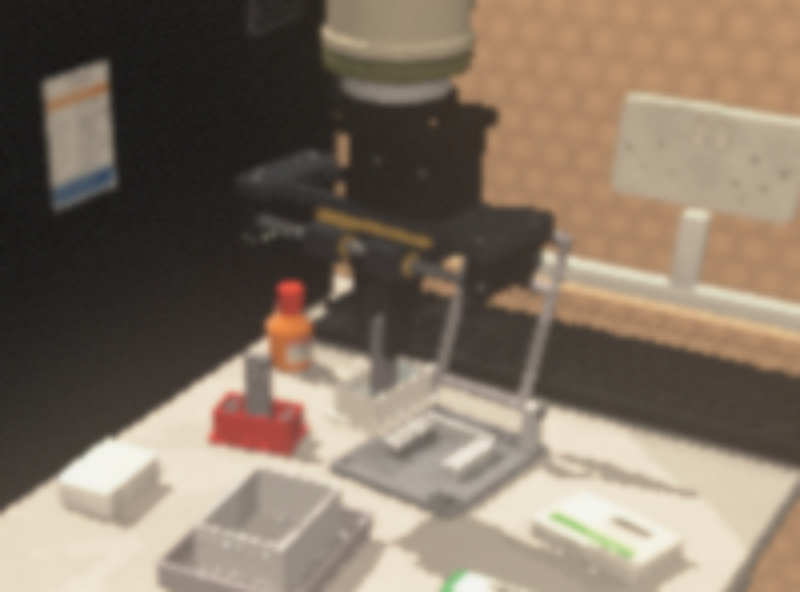

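```bash
python3 -m creep '[{"grip":-1,"dx":0.012,"dy":0.0019,"dz":0,"spin":0},{"grip":-1,"dx":0.025,"dy":0.002,"dz":0,"spin":0},{"grip":-1,"dx":0.029,"dy":0.002,"dz":0,"spin":0},{"grip":-1,"dx":0.025,"dy":0.002,"dz":0,"spin":0},{"grip":-1,"dx":0.0119,"dy":0.002,"dz":0,"spin":0},{"grip":-1,"dx":0,"dy":0,"dz":0,"spin":-4},{"grip":-1,"dx":0,"dy":0,"dz":0,"spin":-5},{"grip":-1,"dx":0,"dy":0,"dz":0,"spin":-4},{"grip":-1,"dx":0,"dy":0,"dz":0.01,"spin":0},{"grip":-1,"dx":0,"dy":0,"dz":0.01,"spin":0}]' 25
python3 go.py 534.2 -171.6 26 5
python3 - <<'E'
from h import *
o=r.get_obs();f=r.grab_frame("wrist"); save(f,"w10.png",1.5)
w,u,v=wworld(f,o); 
M=R.from_rotvec(o["ee_rot"]).as_matrix()
Q=w;L=(w-o["position"])@M
for z0,z1 in((40,52),(80,102)):
    m=(Q[:,2]>z0)&(Q[:,2]<z1)&(Q[:,0]>480)&(Q[:,0]<590)&(Q[:,1]>-238)&(Q[:,1]<-105)
    q=L[m]; print(z0,m.sum(),q.min(0).round(1),q.max(0).round(1))
f=r.grab_frame("scene"); c=f["color"][...,::-1]
cv2.imwrite("pics/c10.png",cv2.resize(c[100:240,180:340],None,fx=5,fy=4.2))
E
```

```text
t: 23.45
position: [533.7, -171.4, 75.0]
ee_rot: [-2.122, -2.317, -0.0]
contact_force: [0.7, 0.3, -0.9]
finger_gap: 0.116
t 23.45 pos [ 533.7 -171.4   75. ] jaw 5.0 tilt -1.0 F [ 0.7  0.3 -0.9] gap 0.116
shift [-0.0002  0.0005  0.049 ] spin 0.0 j7 0.55
40 1092 [-22.4 -30.7  26.2] [44.5 33.2 34.9]
80 1087 [  0.9 -17.3 -27. ] [31.6 17.  -5. ]
```

View pics/w10.png

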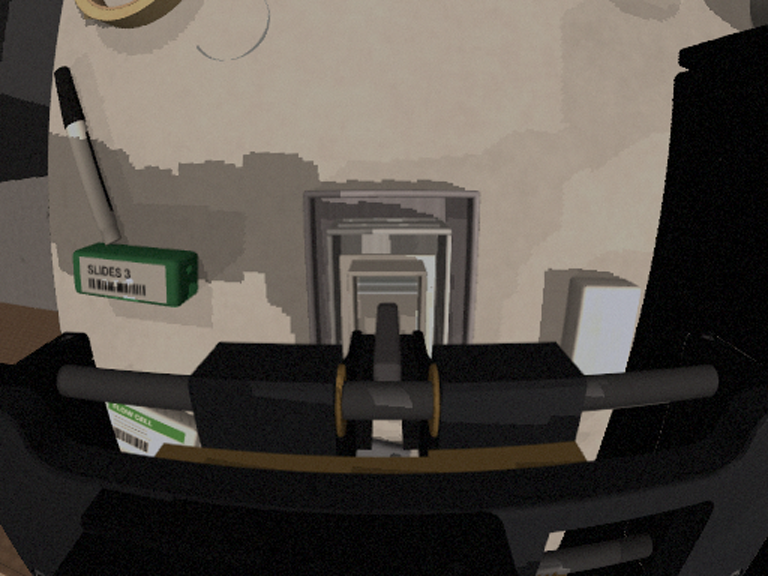

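View pics/c10.png

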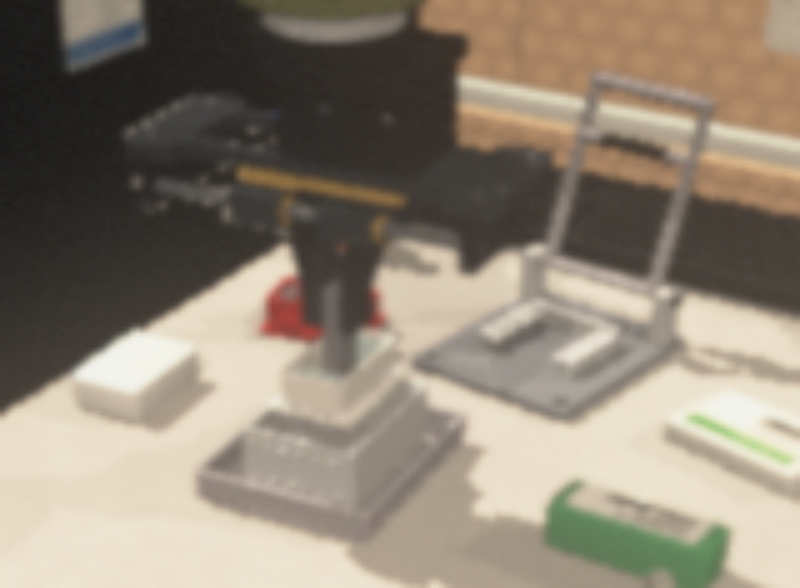

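```bash
python3 -m creep '[{"grip":-1,"dx":0.0007,"dy":0.001,"dz":0.005,"spin":0},{"grip":-1,"dx":0,"dy":0,"dz":0.012,"spin":0},{"grip":-1,"dx":0,"dy":0,"dz":0.012,"spin":0},{"grip":-1,"dx":0,"dy":0,"dz":0.01,"spin":0},{"grip":-1,"dx":0,"dy":0,"dz":0.006,"spin":0},{"grip":-1,"dx":0,"dy":0,"dz":0.004,"spin":0},{"grip":-1,"dx":0,"dy":0,"dz":0.002,"spin":0},{"grip":-1,"dx":0,"dy":0,"dz":0.0015,"spin":0},{"grip":-1,"dx":0,"dy":0,"dz":0,"spin":0},{"grip":-1,"dx":0,"dy":0,"dz":0,"spin":0}]' 25
python3 go.py 534.2 -171.6 26 5
```

```text
t: 24.55
position: [535.0, -170.6, 23.8]
ee_rot: [2.119, 2.319, 0.001]
contact_force: [-0.8, -0.6, -0.6]
finger_gap: 0.108
t 24.55 pos [ 535.  -170.6   23.8] jaw 5.2 tilt -1.0 F [-0.8 -0.6 -0.6] gap 0.108
shift [-0.0009 -0.0009 -0.0022] spin 0.2 j7 0.59
```

```bash
python3 -m creep '[{"grip":-1,"dx":0,"dy":0,"dz":0.001,"spin":0},{"grip":-1,"dx":0,"dy":0,"dz":0,"spin":0},{"grip":-1,"dx":0,"dy":0,"dz":0,"spin":0},{"grip":-0.6,"dx":0,"dy":0,"dz":0,"spin":0},{"grip":-0.3,"dx":0,"dy":0,"dz":0,"spin":0},{"grip":-0.3,"dx":0,"dy":0,"dz":0,"spin":0},{"grip":-0.3,"dx":0,"dy":0,"dz":0,"spin":0},{"grip":-0.3,"dx":0,"dy":0,"dz":-0.01,"spin":0},{"grip":-0.3,"dx":0,"dy":0,"dz":-0.03,"spin":0},{"grip":-0.3,"dx":0,"dy":0,"dz":-0.04,"spin":0}]' 25
python3 -m creep '[{"grip":-0.3,"dx":0,"dy":0,"dz":-0.04,"spin":0},{"grip":-0.3,"dx":-0.03,"dy":0,"dz":-0.02,"spin":0},{"grip":-0.3,"dx":-0.04,"dy":0,"dz":0,"spin":0},{"grip":-0.3,"dx":-0.02,"dy":0,"dz":0,"spin":0},{"grip":-0.3,"dx":0,"dy":0,"dz":0,"spin":0},{"grip":-0.3,"dx":0,"dy":0,"dz":0,"spin":0},{"grip":-0.3,"dx":0,"dy":0,"dz":0,"spin":0},{"grip":-0.3,"dx":0,"dy":0,"dz":0,"spin":0},{"grip":-0.3,"dx":0,"dy":0,"dz":0,"spin":0},{"grip":-0.3,"dx":0,"dy":0,"dz":0,"spin":0}]' 25
python3 go.py 534.2 -171.6 26 5
python3 - <<'E'
from h import *
o=r.get_obs();f=r.grab_frame("wrist"); save(f,"w11.png",1.5)
w,u,v=wworld(f,o)
f=r.grab_frame("scene");S,_,_=pts(f);c=f["color"][...,::-1]
cv2.imwrite("pics/c11.png",cv2.resize(c[100:240,180:340],None,fx=5,fy=4.2))
for n,Q in(("wrist",w),("scene",S)):
  for z0,z1,b in((60,95,30),(42,54,55),(27,39,29),(14,28,65)):
    m=(Q[:,2]>z0)&(Q[:,2]<z1)&(abs(Q[:,0]-534)<b)&(abs(Q[:,1]+171)<b+5)
    if m.sum()>3: print(n,z0,m.sum(),[np.round(x,1) for x in cv2.minAreaRect(Q[m][:,:2].astype(np.float32))],np.percentile(Q[m][:,2],98).round(1))
E
```

```text
t: 25.55
position: [533.6, -170.5, 102.8]
ee_rot: [-2.118, -2.317, 0.003]
contact_force: [0.3, -1.1, 0.4]
finger_gap: 0.349
t: 26.55
position: [543.0, -259.7, 162.6]
ee_rot: [-2.118, -2.32, -0.0]
contact_force: [0.3, -0.5, -0.1]
finger_gap: 0.347
t 26.55 pos [ 543.  -259.7  162.6] jaw 5.2 tilt -1.0 F [ 0.3 -0.5 -0.1] gap 0.347
shift [ 0.0885 -0.0008  0.1366] spin 0.2 j7 0.69
wrist 60 241 [array([ 534.7, -170.9]), array([10.4, 19.8]), np.float64(5.1)] 81.3
wrist 42 878 [array([ 535.1, -171.1]), array([64.3, 86.2]), np.float64(4.8)] 48.0
wrist 27 625 [array([ 534.7, -171.3]), array([58.9, 61.4]), np.float64(5.1)] 36.1
wrist 14 1941 [array([ 536.2, -170.4]), array([101. , 120.1]), np.float64(5.4)] 26.8
scene 60 58 [array([ 532.3, -170.6]), array([ 9.7, 20.4]), np.float64(3.5)] 79.8
scene 42 163 [array([ 533.3, -170.9]), array([64. , 86.8]), np.float64(5.3)] 51.3
scene 27 116 [array([ 533.6, -173.1]), array([60.5, 59.2]), np.float64(3.3)] 38.4
scene 14 449 [array([ 534.6, -169.7]), array([100.3, 121.7]), np.float64(5.1)] 27.8
```

View pics/w11.png

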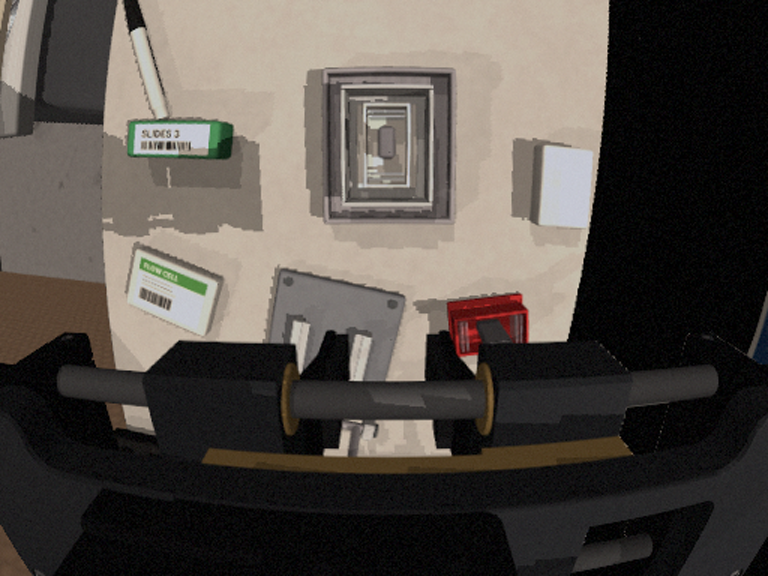

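View pics/c11.png

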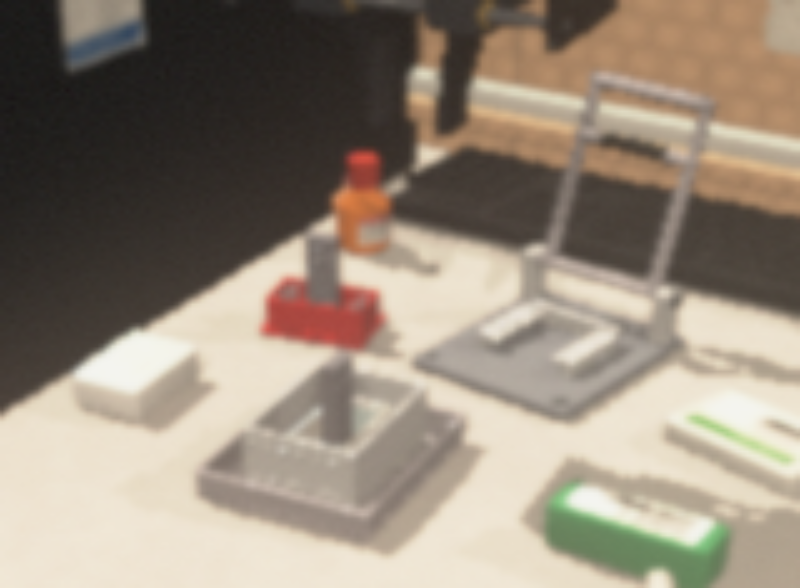

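The pieces are nested and concentric: handle top at z≈81, dish rim at 48, offsets about 1 mm. The bar is open, and the gripper is clear of everything.

```bash
python3 -c "
from workcell import r
print(r.close_job())"
```

```text
the job is handed in; nothing more can be done
None
```

The set is nested and the job was handed in at about 27 s of the 67 s allowed. I put the dish in the tray, swung the bar open, slid the carrier about 60 mm level out of the mouth, then lifted it and set it in the dish.

**Last checks (wrist and scene cameras, before hand-in):**
- **Nesting:** the handle and dish centres agree to within about 1 mm. The dish is within about 2 mm of the tray's centre.
- **Heights:** the handle top reads about 81 mm and the dish rim 48 mm, both as expected for pieces standing flat. Nothing looks tilted.
- **Bar:** it stands past upright, at about 1.8 rad. I estimated that from one scene-camera point before the slide, and the final picture still shows it open.
- **Bystanders and gripper:** the four bystanders were not touched, though I checked their final positions only by eye. The final pictures show the slide box, flat case and cold block in place, but the mouse was not in view. The gripper is clear of everything.

**What went wrong or disagreed:**
- **Missed grasp:** the first grasp of the dish closed above it. The real fingertips sit about 34 mm short of the reported TCP, as two cameras confirmed, and I corrected for that from then on. The dish did not move.
- **Force on the bar:** the wrist force rose to about 23 N half-way through the swing because I held the rod a few millimetres inside its arc. I eased it outward and it dropped.
- **Camera offsets:** the cameras differ from each other by about 2 mm, which is the stated calibration error.

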